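# Try the refitted roller catch of the column cabinet

### The job

The roller catch of the column cabinet has just been refitted and its door stands ajar. Push the door shut until the catch snaps, without pressing it hard against its rubber stop, and let go so that the catch alone holds it for a moment; then pull it open through the catch by its handle post and leave it standing wide open, about square to the cabinet, for the next column. Leave the other things on the bench and on the cabinet undisturbed.

Things in the scene. Friction and masses are not known exactly. Their poses are not given: they have to be found in the camera images.
- cabinet: Off-white bench cabinet for columns, fixed to the bench: 200 deep (x), 240 wide (y), 220 high, clear roof. Origin: centre of its underside; its open front, at x = -100 mm, faces -x, towards the robot. Inside, near the door's free edge, a jamb carries an orange sprung roller and below it a rubber buffer that stops the door; pressing the buffer with more than 22 N would damage it.
- door (a joint): Door angle in rad: 0 parallel to the cabinet's front, growing as it opens towards the robot, to 1.9. Hinged at the cabinet's left (+y). Panel 225 wide, 12 thick, 12 to 214 mm above the bench. Stays where left (0.04 N m). Fitters set the catch's depth by hand, so when home the door stands anywhere from 1 to 20 mm (at 190 mm from the hinge) short of angle 0: feel for it.
- strike (a point): Middle of the steel strike bar behind the door, 190 mm from the hinge axis, that meets the roller. Some 14 mm before home (at that radius) the roller begins to resist, with 10 to 14 N at the handle; the crest is 4.5 mm before home; beyond it the roller draws the door home and holds it on the buffer with 4 to 7 N, which a pull at the handle overcomes.
- door_handle (a point): Grip point, 190 mm above the bench, on an upright blue steel handle post, 14 mm in diameter, whose axis is 45 mm before the door's outer face. The post's top is 25 mm above this point; the first stem to the panel is 33 mm below. At angle 0 the axis is at x = -51, y = -190 mm from the hinge axis, in the cabinet's directions.
- door_hinge (a point): Point on the upright hinge axis of the door, 190 mm above the bench; in the cabinet's frame x = -106 mm, y = 115 mm.
- tipbox: Loose blue pipette tip box with a white lid, 80 x 120 x 57 mm high, standing on the cabinet's roof. Leave it. Origin under its centre.
- amber: Loose amber bottle, 72 mm in diameter, 170 high, to the left of the cabinet. Leave it standing. Origin under its centre.
- solvent: Loose clear bottle, 80 mm in diameter, 190 high, to the right of the cabinet. Leave it standing. Origin under its centre.
- vialrack: Loose white rack with capped vials, 90 x 160 x 58 mm high, on the right. Leave it. Origin under its centre.
- beaker: Loose glass beaker, 68 mm in diameter, 90 high, on the right. Leave it. Origin under its centre.
- mouse: Loose black computer mouse, 100 x 60 x 30 mm, on the left. Leave it. Origin under its centre.
- cartons: Loose purple and light blue cartons, 80 x 170 x 90 mm, on the left. Leave them. Origin under their centre.

How it is judged:
By the outcome, as a careful person would: the job done as asked, in the order asked, and still so for the second after the job is handed in, with the robot touching nothing.
It also fails if it takes over 54 s, if anything falls off the work surface, if the arm or the gripper's body presses on something with over 40 N, if the wrist force passes 120 N, or if a joint passes its speed limit or range.

### The arm

A 7-joint arm with a two-finger parallel gripper is mounted at the origin on the work surface. World frame = base frame: x ahead of the robot, y to its left, z up, the work surface at z = 0. Lengths are in m, angles in rad, forces in N, time in s.
With the tool pointing down it reaches from about 0.4 to 0.85 m from the base axis. Payload 4.5 kg.
Tool frame: the origin (TCP) lies on the centre line of the jaws, within the pads' length; the fingertips stand 25 mm ahead of it and the grasp point (between the pads) lies 6 mm ahead of it; z points along the fingers, y is the direction in which the jaws open and shut (so a half turn about z gives the same grasp; the last joint's range is limited). The gripper opens to 88 mm and grips with 3 to 60 N. Pads are 18 mm wide; open, the fingers measure 123 mm over their backs; the gripper's body (75 mm by 187 mm) begins 45 mm behind the grasp point.
Start: joints at [-1.145, 0.689, -0.195, 1.565, 0.157, 0.902, -0.215], TCP at [0.239, 0.578, 0.243] pointing down, gripper open.
Joint ranges: [-3.01, 3.01], [-0.46, 2.08], [-1.47, 1.51], [0.13, 2.56], [-1, 4.14], [0.04, 2.09], [-2.66, 2.66]. Speed limits (rad/s): [2.57, 2.57, 3.14, 3.14, 3.14, 3.14, 3.14].

### API

Orientations are given as a unit quaternion [x, y, z, w].
In Python, from plant import r, eyes gives the robot as it stands.
- The arm moves only by the tool servo_tool, never from a script. Its argument "deltas" is a list of rows, each an object of numbers: "dx", "dy", "dz": the shift along the tool's x, y, z in units of 60 mm (1.0 is 60 mm); "ax", "ay", "az": the turn, a rotation vector about the tool's x, y, z in units of 6 degrees (1.0 is 6 degrees); "hand": the finger opening in mm, from 0 to 88.1. A call has 1 to 10 rows; each row is the pose to reach, as a shift and turn from the pose commanded when the call began, along the tool's axes at that moment; what a row does not reach only later rows make up. A row lasts 1/8 s, in which the tool goes at most 62.5 mm and 10.7 degrees, less where a joint would pass 70% of its speed; a pose out of reach is approached as far as the arm can. A call with a gripper value outside its range is refused whole. The fingers move at their own pace and stop on an object; "newtons" is the grip in N (left out, the last holds). Time passes only in rows, so rows that repeat a pose let the fingers close. It gives the time, the measured TCP pose, the force and the opening at its end, in the units of the state.
- r.get_state(): the state, without advancing time (a new reading comes with each control period).
- eyes.snapshot(name): name is "scene" or "top" or "wrist"; returns (picture, depth): 420x560x3 uint8, red, green, blue; 420x560 float32, m along the optical axis (not along the pixel's ray), 0 where there is no reading.
- eyes.camera_model(name): a dict with "fx", "fy", "cx", "cy" (pixels), "pose" (4x4, takes a point from camera to world coordinates). Camera axes: x right, y up, looking along -z (the intrinsics and any distortion apply to the point x, -y, -z); pixel columns grow to the right and rows downward; lengths in m; the calibration is good to about 2 mm. A picture is of the moment at which its call begins: read the wrist's pose just before it. camera_model takes no time and is no camera call; for the wrist camera it gives the pose at the moment of the call.
- r.finish_job(): hands the job in, once; it reports no verdict.
The state is a dict: "clock": time; "q": joint angles; "qd": joint speeds; "joint_torque": joint torques, N m; "tool_pos": TCP position; "eef_rot": TCP orientation; "contact_force": force on the tool from outside, world axes, zero at the start; "moment": the same for the moment, N m; "opening": opening from 0.0 (shut) to 1.0 (fully open).
Only numpy, scipy, OpenCV 4.12 (cv2) and the standard library are available. Lean on these libraries where they do the work, as an engineer would, in place of code of your own. Each camera call takes 0.05 s, during which the arm holds its last target.

## Working session

There is one attempt and no reset: what is moved stays moved. The work goes in short steps, Python scripts to look and compute and a tool call to move; the robot and the scene stay as the last step left them, time stands still between calls to the robot, and variables do not carry over. Pictures are saved under pics/ and viewed, and the job is handed in when it is done.

Besides the shell and the picture viewer there is one more tool, called as name(argument=value, ...) on one line, values as JSON. servo_tool: Moves the arm, as the interface text tells. Its arguments: {"type":"object","properties":{"deltas":{"type":"array","items":{"type":"object","properties":{"dx":{"type":"number"},"dy":{"type":"number"},"dz":{"type":"number"},"ax":{"type":"number"},"ay":{"type":"number"},"az":{"type":"number"},"hand":{"type":"number"}}}},"newtons":{"type":"number"}},"required":["deltas"]}

```bash
ls; mkdir -p pics; python3 - <<'E'
from plant import r, eyes
import cv2,numpy as np
s=r.get_state()
print({k:np.round(v,4) for k,v in s.items()})
for n in("scene","top"):
    p,d=eyes.snapshot(n); cv2.imwrite(f"pics/{n}0.png",p[:,:,::-1]); np.save(f"pics/{n}0.npy",d)
    m=eyes.camera_model(n); print(n,m); np.save(f"pics/{n}_pose.npy",m["pose"])
E
```

```text
pics
{'clock': np.float64(0.0), 'q': array([-1.1452,  0.69  , -0.1945,  1.5663,  0.1573,  0.9025, -0.2151]), 'qd': array([ 0.0001, -0.0023, -0.0018, -0.0001, -0.0006, -0.0006, -0.0015]), 'joint_torque': array([-8.00000e-04, -5.27564e+01, -1.26730e+00, -1.53426e+01,
       -5.27000e-02,  6.50000e-03,  2.00000e-04]), 'tool_pos': array([0.2385, 0.577 , 0.2423]), 'eef_rot': array([ 1.946e-01,  9.809e-01, -9.000e-04, -1.000e-04]), 'contact_force': array([0.4195, 0.6172, 0.9452]), 'moment': array([0.0694, 0.0453, 0.0251]), 'opening': np.float64(0.9983)}
scene {'fx': 520.4681333403937, 'fy': 520.4681333403937, 'cx': 269.2571633241721, 'cy': 207.7388873539485, 'pose': array([[-0.06602857, -0.75789525,  0.6490262 ,  1.63002455],
       [ 0.99779863, -0.0541762 ,  0.03824705,  0.07783771],
       [ 0.00617452,  0.65012285,  0.75980402,  1.36586499],
       [ 0.        ,  0.        ,  0.        ,  1.        ]])}
top {'fx': 410.7444683463869, 'fy': 410.7444683463869, 'cx': 284.51787820977626, 'cy': 208.49367428238511, 'pose': array([[ 0.01698017,  0.99361303, -0.11155636,  0.49333292],
       [-0.99984654,  0.01639301, -0.0061785 , -0.0073254 ],
       [-0.00431029,  0.11164415,  0.9937389 ,  1.17352306],
       [ 0.        ,  0.        ,  0.        ,  1.        ]])}
```

View pics/scene0.png

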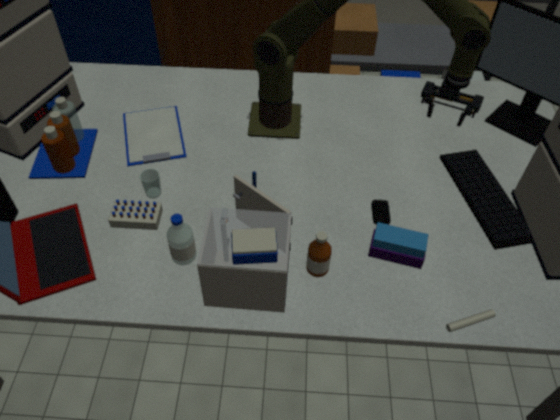

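View pics/top0.png

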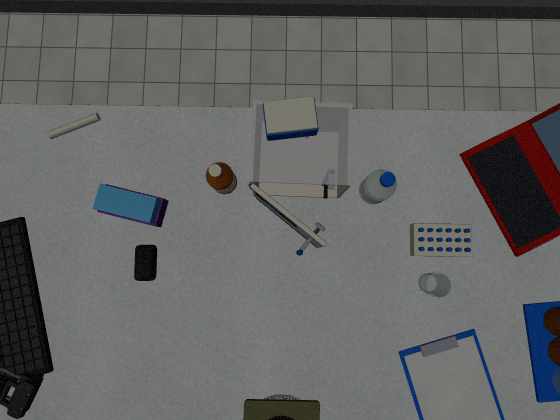

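```bash
cat > h.py <<'E'
import numpy as np,cv2
K={"scene":(520.468,520.468,269.257,207.739),"top":(410.744,410.744,284.518,208.494)}
def cloud(n,d,P,k=None):
    fx,fy,cx,cy=k or K[n]
    v,u=np.mgrid[:d.shape[0],:d.shape[1]]
    X=np.stack([(u-cx)/fx*d,-(v-cy)/fy*d,-d],-1)
    W=X@P[:3,:3].T+P[:3,3]; W[d==0]=np.nan
    return W
E
python3 - <<'E'
from h import *
p=cv2.imread("pics/top0.png"); c=p[90:270,200:420]
c=cv2.convertScaleAbs(c,alpha=1.4,beta=10)
cv2.imwrite("pics/top0c.png",cv2.resize(c,None,fx=3.3,fy=3.3,interpolation=cv2.INTER_CUBIC))
d=np.load("pics/top0.npy");W=cloud("top",d,np.load("pics/top_pose.npy"))
np.save("pics/W0.npy",W)
for (u,v) in [(252,185),(256,189),(290,216),(310,232),(324,244),(300,252),(301,250),(299,253),(322,226),(320,228),(255,110),(348,106),(347,186),(300,190),(290,120),(219,172),(386,180),(250,150),(300,170)]:
    print(u,v,np.round(W[v,u],3))
E
```

```text
252 185 [0.656 0.077 0.214]
256 189 [0.646 0.067 0.215]
290 216 [ 0.583 -0.014  0.217]
310 232 [ 0.547 -0.062  0.211]
324 244 [ 0.519 -0.095  0.215]
300 252 [ 0.5   -0.039  0.213]
301 250 [ 0.505 -0.041  0.211]
299 253 [ 0.498 -0.037  0.213]
322 226 [ 0.564 -0.093  0.172]
320 228 [ 0.559 -0.089  0.171]
255 110 [0.838 0.074 0.217]
348 106 [ 0.851 -0.15   0.219]
347 186 [ 0.659 -0.15   0.204]
300 190 [ 0.678 -0.043  0.011]
290 120 [ 0.794 -0.011  0.278]
219 172 [0.695 0.164 0.168]
386 180 [ 0.678 -0.247  0.188]
250 150 [ 0.795  0.104 -0.   ]
300 170 [ 0.692 -0.036  0.222]
```

View pics/top0c.png

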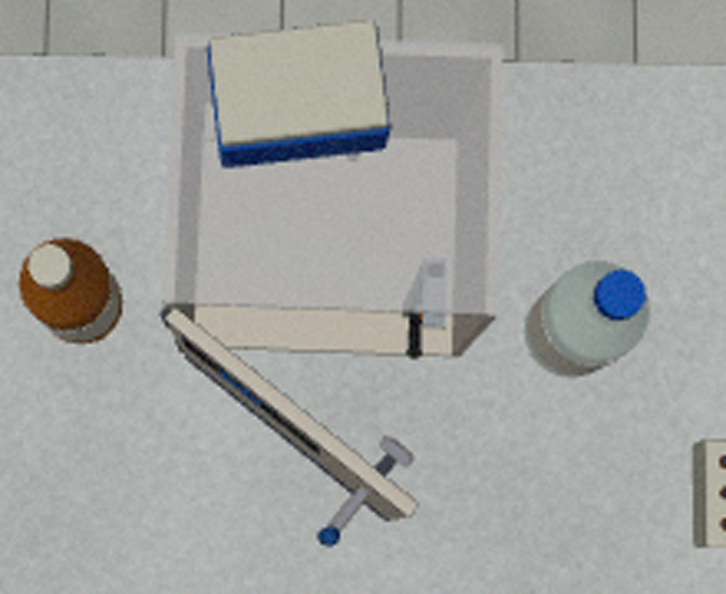

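```bash
python3 - <<'E'
from h import *
W=np.load("pics/W0.npy"); z=W[...,2]; img=cv2.imread("pics/top0.png")
m=(z>.208)&(z<.222)
v,u=np.where(m)
P=W[m]; 
door=(u>250)&(u<330)&(v>183)&(v<249)
# door: keep points near the line
Q=P[door,:2]; uv=np.c_[u,v][door]
line=np.array([.519,-.095])-np.array([.656,.077]); line/=np.linalg.norm(line)
nrm=np.array([-line[1],line[0]])
e=(Q-[.587,-.009])@nrm; k=abs(e)<.014; Qd=Q[k]
print(len(Qd)); rect=cv2.minAreaRect((Qd*1000).astype(np.float32)); print(rect, cv2.boxPoints(rect))
c=Qd.mean(0);U,S,V=np.linalg.svd(Qd-c); dirn=V[0]; print("door c",c,"dir",dirn, "ang",np.arctan2(*dirn[::-1]))
t=(Qd-c)@dirn; s=(Qd-c)@V[1]; print(t.min(),t.max(),np.percentile(s,[2,98]))
# walls tops
cab=(u>245)&(u<356)&(v>98)&(v<200); Qc=P[cab,:2]
far=(Qc@[1,0]>.66)
rect=cv2.minAreaRect((Qc[far]*1000).astype(np.float32));print("cab",rect,cv2.boxPoints(rect))
# post top blue
b=img.astype(int); bl=(b[...,0]>b[...,2]+40)&(z>.19); bl[:, :285]=0; bl[:,:]&=(np.arange(420)[:,None]>240)&(np.arange(560)[None]<315)
print("post",bl.sum(),np.nanmean(W[bl],0),np.argwhere(bl).mean(0))
# left/right wall outer lines
for lo,hi,name in((.04,.11,"L"),(-.18,-.12,"R")):
    r=[]
    for x in np.arange(.68,.84,.01):
        sel=(abs(Qc[:,0]-x)<.005)&(Qc[:,1]>lo)&(Qc[:,1]<hi)
        if sel.sum()>2: r.append((x,Qc[sel,1].min(),Qc[sel,1].max()))
    r=np.array(r); print(name,np.polyfit(r[:,0],r[:,1],1),np.polyfit(r[:,0],r[:,2],1),r[::5])
E
```

```text
490
((587.840087890625, -9.492706298828125), (222.84898376464844, 12.392955780029297), 51.81359100341797) [[ 514.08453   -93.24196 ]
 [ 523.8255   -100.90355 ]
 [ 661.59564    74.256546]
 [ 651.8547     81.91814 ]]
door c [ 0.58677214 -0.01034981] dir [-0.61858013 -0.78572172] ang -2.237730657216133
-0.11275797196477164 0.11008872300665938 [-0.00596772  0.00571659]
cab ((760.2409057617188, -37.73155975341797), (240.3699951171875, 203.5474395751953), 88.86483764648438) [[ 656.1062   -155.87672 ]
 [ 859.61365  -159.90921 ]
 [ 864.3756     80.413605]
 [ 660.86816    84.44609 ]]
post 23 [ 0.50004465 -0.03762519  0.21402987] [251.95652174 299.39130435]
L [ 0.09447482 -0.02623853] [-0.01964338  0.09628504] [[0.68       0.04122102 0.0839959 ]
 [0.73       0.0400278  0.08300191]
 [0.78       0.04808151 0.08197287]
 [0.83       0.05416604 0.0805985 ]]
R [-0.02424588 -0.13849571] [ 0.00307126 -0.12332892] [[ 0.68       -0.15461145 -0.12111429]
 [ 0.73       -0.15698159 -0.1210251 ]
 [ 0.78       -0.15694526 -0.12087857]
 [ 0.83       -0.15926509 -0.12077716]]
```

```bash
cat >> h.py <<'E'
from scipy.spatial.transform import Rotation as R
H=np.array([.657,.0786]); 
def door_pose(th,off=0,z=.197,yawoff=0,yaw0=.0215):
    """off: m along outward normal (towards opening)"""
    ph=th+yaw0; M=R.from_euler('z',-ph).as_matrix()[:2,:2]
    p=H+M@[-.051-off,-.190]
    return np.array([*p,z]),-ph+yawoff
def delta(p,yaw,p0=None,q0=None):
    from plant import r
    s=r.get_state()
    p0=s["tool_pos"] if p0 is None else p0; R0=R.from_quat(s["eef_rot"] if q0 is None else q0)
    # target: z down, tool y at yaw
    y=np.array([np.cos(yaw),np.sin(yaw),0]);zz=np.array([0,0,-1.]);x=np.cross(y,zz)
    R1=R.from_matrix(np.c_[x,y,zz])
    return np.round(R0.inv().apply(np.array(p)-p0)/.06,3),np.round(np.degrees((R0.inv()*R1).as_rotvec())/6,3)
E
python3 - <<'E'
from h import *
p,y=door_pose(.645,z=.285); print(p,np.degrees(y),delta(p,y))
E
```

```text
[ 0.49944912 -0.03920798  0.285     ] -38.187637045469366 (array([-7.942, -7.835, -0.696]), array([-1.0000e-02,  1.4000e-02,  1.7624e+01]))
```

servo_tool(deltas=[{"dz": -0.7,"dx": -0.3,"dy": -0.3,"az": 0.8,"hand": 40},{"dz": -0.7,"dx": -0.9,"dy": -0.9,"az": 2.4,"hand": 40},{"dz": -0.7,"dx": -1.6,"dy": -1.6,"az": 4.0,"hand": 40},{"dz": -0.7,"dx": -2.3,"dy": -2.3,"az": 5.6,"hand": 40},{"dz": -0.7,"dx": -3.0,"dy": -3.0,"az": 7.2,"hand": 40},{"dz": -0.7,"dx": -3.7,"dy": -3.7,"az": 8.8,"hand": 40},{"dz": -0.7,"dx": -4.4,"dy": -4.4,"az": 10.4,"hand": 40},{"dz": -0.7,"dx": -5.1,"dy": -5.0,"az": 12.0,"hand": 40},{"dz": -0.7,"dx": -5.8,"dy": -5.7,"az": 13.5,"hand": 40},{"dz": -0.7,"dx": -6.5,"dy": -6.4,"az": 15.0,"hand": 40}])

```text
schema error: expected keys dx, dy, dz, ax, ay, az, hand
```

```bash
python3 - <<'E'
from h import *
p,y=door_pose(.645,z=.285); print(delta(p,y))
from plant import r; s=r.get_state(); print(s["tool_pos"],s["q"],s["contact_force"],s["opening"])
E
```

```text
(array([-7.942, -7.835, -0.696]), array([-1.0000e-02,  1.4000e-02,  1.7624e+01]))
[0.23846162 0.57712964 0.24243157] [-1.14520432  0.68984352 -0.19456062  1.56622127  0.15729118  0.90249529
 -0.2151131 ] [-0.61845577 -0.00668949 -0.83178738] 1.0018809292331174
```

All keys are required.

servo_tool(deltas=[{"dx": -0.3,"dy": -0.3,"dz": -0.7,"ax": 0,"ay": 0,"az": 0.8,"hand": 40},{"dx": -0.9,"dy": -0.9,"dz": -0.7,"ax": 0,"ay": 0,"az": 2.4,"hand": 40},{"dx": -1.6,"dy": -1.6,"dz": -0.7,"ax": 0,"ay": 0,"az": 4.0,"hand": 40},{"dx": -2.3,"dy": -2.3,"dz": -0.7,"ax": 0,"ay": 0,"az": 5.6,"hand": 40},{"dx": -3.0,"dy": -3.0,"dz": -0.7,"ax": 0,"ay": 0,"az": 7.2,"hand": 40},{"dx": -3.7,"dy": -3.7,"dz": -0.7,"ax": 0,"ay": 0,"az": 8.8,"hand": 40},{"dx": -4.4,"dy": -4.4,"dz": -0.7,"ax": 0,"ay": 0,"az": 10.4,"hand": 40},{"dx": -5.1,"dy": -5.0,"dz": -0.7,"ax": 0,"ay": 0,"az": 12.0,"hand": 40},{"dx": -5.8,"dy": -5.7,"dz": -0.7,"ax": 0,"ay": 0,"az": 13.5,"hand": 40},{"dx": -6.5,"dy": -6.4,"dz": -0.7,"ax": 0,"ay": 0,"az": 15.0,"hand": 40}])

```text
clock: 1.35
tool_pos: [0.4529, 0.0722, 0.2851]
eef_rot: [0.832, 0.554, 0.0, -0.0]
contact_force: [1.5, -0.2, -0.4]
opening: 0.452
```

```bash
python3 - <<'E'
from h import *
p,y=door_pose(.645,z=.285); print(delta(p,y))
from plant import r; s=r.get_state(); print(s["tool_pos"],s["q"],s["contact_force"],s["opening"])
E
```

```text
(array([-1.413e+00,  1.433e+00,  1.000e-03]), array([-1.00e-03, -2.00e-03,  2.58e+00]))
[0.45285464 0.07221278 0.28506113] [-0.41885336  0.42178801  0.23548607  2.00459742 -0.14398014  0.73069399
 -0.4921597 ] [ 1.50349474 -0.18191624 -0.38842972] 0.4521828361704139
```

servo_tool(deltas=[{"dx": -0.5,"dy": 0.5,"dz": 0,"ax": 0,"ay": 0,"az": 0.9,"hand": 40},{"dx": -1.1,"dy": 1.1,"dz": 0,"ax": 0,"ay": 0,"az": 2.0,"hand": 40},{"dx": -1.4,"dy": 1.4,"dz": 0,"ax": 0,"ay": 0,"az": 2.6,"hand": 40},{"dx": -1.4,"dy": 1.4,"dz": 0,"ax": 0,"ay": 0,"az": 2.6,"hand": 40}])

```text
clock: 1.85
tool_pos: [0.4982, -0.0378, 0.2849]
eef_rot: [0.9, 0.436, -0.0, 0.0]
contact_force: [-0.3, 0.1, 0.3]
opening: 0.456
```

```bash
python3 - <<'E'
from h import *
from plant import r,eyes
p,y=door_pose(.645,z=.285); print(delta(p,y))
s=r.get_state(); print(s["tool_pos"],s["q"],s["contact_force"],s["opening"])
m=eyes.camera_model("wrist")
im,d=eyes.snapshot("wrist"); cv2.imwrite("pics/w1.png",im[:,:,::-1])
W=cloud("w",d,m["pose"],(m["fx"],m["fy"],m["cx"],m["cy"])); np.save("pics/Ww1.npy",W)
b=im.astype(int); bl=(b[...,2]>b[...,0]+40)&(W[...,2]>.205)&(W[...,2]<.225)
print(bl.sum(), np.nanmean(W[bl],0) if bl.any() else 0, np.argwhere(bl).mean(0))
E
```

```text
(array([-0.005,  0.031, -0.002]), array([ 0.005,  0.009, -0.01 ]))
[ 0.49816886 -0.03781296  0.28485898] [-0.21808091  0.48405516  0.31022113  1.89841592 -0.20006849  0.78916876
 -0.4672943 ] [-0.32580709  0.05590151  0.3297606 ] 0.45645062236194206
217 [ 0.50336304 -0.034494    0.21235505] [211.12442396 284.79723502]
```

View pics/w1.png

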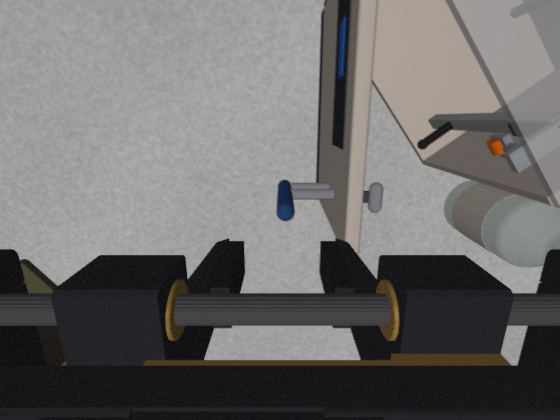

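servo_tool(deltas=[{"dx": 0,"dy": 0.04,"dz": 0.5,"ax": 0,"ay": 0,"az": 0,"hand": 40},{"dx": 0,"dy": 0.04,"dz": 1.0,"ax": 0,"ay": 0,"az": 0,"hand": 40},{"dx": 0,"dy": 0.04,"dz": 1.3,"ax": 0,"ay": 0,"az": 0,"hand": 40},{"dx": 0,"dy": 0.04,"dz": 1.46,"ax": 0,"ay": 0,"az": 0,"hand": 40},{"dx": 0,"dy": 0.04,"dz": 1.46,"ax": 0,"ay": 0,"az": 0,"hand": 40}])

```text
clock: 2.52
tool_pos: [0.4995, -0.0362, 0.1972]
eef_rot: [0.899, 0.439, -0.0, -0.001]
contact_force: [-0.1, -0.4, 0.6]
opening: 0.453
```

```bash
python3 - <<'E'
from h import *
from plant import r,eyes
s=r.get_state(); print(s["tool_pos"],s["contact_force"],s["opening"])
im,d=eyes.snapshot("wrist"); cv2.imwrite("pics/w2.png",im[:,:,::-1])
E
```

```text
[ 0.49946675 -0.03622596  0.19724956] [-0.07807037 -0.39777975  0.61334743] 0.45252488848734373
```

View pics/w2.png

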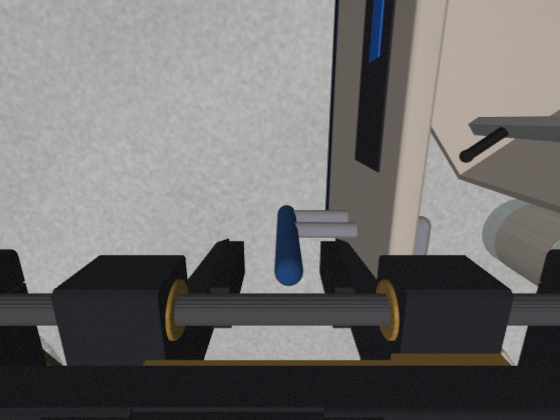

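```bash
python3 - <<'E'
from h import *
from plant import r,eyes
s=r.get_state(); m=eyes.camera_model("wrist"); print(m["pose"].round(3), m["fx"], {k for k in m})
T=np.linalg.inv(m["pose"]); R0=R.from_quat(s["eef_rot"])
def px(w):
    c=T[:3,:3]@w+T[:3,3]; return m["cx"]+m["fx"]*c[0]/-c[2], m["cy"]+m["fy"]*-c[1]/-c[2]
for a in [(0,0,.025),(0,0,.006),(0,0,-.018),(0.009,.0,.006),(0,.02,.006)]:
    print(a,px(s["tool_pos"]+R0.apply(a)))
for z in(.215,.19,.16): print(z,[px(np.array([*xy,z])) for xy in((.5,-.0376),(.4995,-.0392),(.503,-.035))])
print(R0.as_matrix().round(2))
E
```

```text
[[ 0.787  0.593  0.168  0.544]
 [-0.617  0.757  0.215  0.02 ]
 [-0.    -0.273  0.962  0.339]
 [ 0.     0.     0.     1.   ]] 301.3284762277352 {'cx', 'fx', 'pose', 'fy', 'cy'}
(0, 0, 0.025) (np.float64(282.15569110198965), np.float64(244.1057648609725))
(0, 0, 0.006) (np.float64(282.20469794358416), np.float64(258.31836818325615))
(0, 0, -0.018) (np.float64(282.28513176964975), np.float64(281.64519411946094))
(0.009, 0.0, 0.006) (np.float64(282.1829055212054), np.float64(242.72710017442154))
(0, 0.02, 0.006) (np.float64(319.57907722927973), np.float64(258.2586313968121))
0.215 [(np.float64(283.76726092917704), np.float64(282.2464547467894)), (np.float64(285.04120461651223), np.float64(285.2649638712837)), (np.float64(285.43955711580685), np.float64(274.6642934255287))]
0.19 [(np.float64(283.4779963356722), np.float64(258.1611584763816)), (np.float64(284.5654079171891), np.float64(260.7989402683092)), (np.float64(284.9002768223482), np.float64(251.5458281824028))]
0.16 [(np.float64(283.2265249222793), np.float64(237.22266952507204)), (np.float64(284.1514252876406), np.float64(239.51146853896978)), (np.float64(284.4324486628769), np.float64(231.49045220133604))]
[[ 0.62  0.79  0.  ]
 [ 0.79 -0.62  0.  ]
 [ 0.   -0.   -1.  ]]
```

```bash
sed -i 's/^H=.*/H=np.array([.660,.082])/' h.py; python3 - <<'E'
from h import *
for th in np.r_[.645,np.linspace(.60,.17,9)]:
    p,y=door_pose(th); print(round(th,3),p.round(4),*delta(p,y))
E
```

```text
0.645 [ 0.5024 -0.0358  0.197 ] [0.036 0.025 0.013] [-0.002 -0.004  0.037]
0.6 [ 0.5079 -0.0428  0.197 ] [0.    0.168 0.013] [-0.002 -0.004 -0.393]
0.546 [ 0.5148 -0.0508  0.197 ] [-0.034  0.341  0.013] [-0.002 -0.004 -0.906]
0.492 [ 0.5222 -0.0584  0.197 ] [-0.058  0.516  0.013] [-0.002 -0.004 -1.419]
0.439 [ 0.5299 -0.0656  0.197 ] [-0.074  0.691  0.012] [-0.002 -0.005 -1.933]
0.385 [ 0.538  -0.0724  0.197 ] [-0.079  0.868  0.012] [-2.000e-03 -5.000e-03 -2.446e+00]
0.331 [ 0.5465 -0.0787  0.197 ] [-0.076  1.044  0.012] [-2.000e-03 -5.000e-03 -2.959e+00]
0.278 [ 0.5553 -0.0845  0.197 ] [-0.063  1.219  0.012] [-2.000e-03 -5.000e-03 -3.473e+00]
0.224 [ 0.5644 -0.0899  0.197 ] [-0.04   1.394  0.012] [-2.000e-03 -5.000e-03 -3.986e+00]
0.17 [ 0.5738 -0.0948  0.197 ] [-0.008  1.567  0.012] [-1.000e-03 -5.000e-03 -4.499e+00]
```

servo_tool(deltas=[{"dx": 0.03,"dy": 0.03,"dz": 0,"ax": 0,"ay": 0,"az": 0,"hand": 24},{"dx": 0.02,"dy": 0.1,"dz": 0,"ax": 0,"ay": 0,"az": -0.2,"hand": 24},{"dx": -0.02,"dy": 0.28,"dz": 0,"ax": 0,"ay": 0,"az": -0.7,"hand": 24},{"dx": -0.05,"dy": 0.47,"dz": 0,"ax": 0,"ay": 0,"az": -1.3,"hand": 24},{"dx": -0.07,"dy": 0.69,"dz": 0,"ax": 0,"ay": 0,"az": -1.9,"hand": 24},{"dx": -0.08,"dy": 0.9,"dz": 0,"ax": 0,"ay": 0,"az": -2.5,"hand": 24},{"dx": -0.07,"dy": 1.1,"dz": 0,"ax": 0,"ay": 0,"az": -3.1,"hand": 24},{"dx": -0.06,"dy": 1.25,"dz": 0,"ax": 0,"ay": 0,"az": -3.6,"hand": 24},{"dx": -0.05,"dy": 1.35,"dz": 0,"ax": 0,"ay": 0,"az": -3.9,"hand": 24},{"dx": -0.03,"dy": 1.42,"dz": 0,"ax": 0,"ay": 0,"az": -4.1,"hand": 24}])

```text
clock: 3.82
tool_pos: [0.566, -0.0917, 0.1976]
eef_rot: [0.785, 0.62, -0.0, 0.0]
contact_force: [0.2, 0.6, 0.6]
opening: 0.276
```

```bash
python3 - <<'E'
from h import *
from plant import r,eyes
s=r.get_state(); print(s["tool_pos"],s["contact_force"],s["opening"])
m=eyes.camera_model("wrist");im,d=eyes.snapshot("wrist"); cv2.imwrite("pics/w3.png",im[:,:,::-1])
im,d=eyes.snapshot("top"); cv2.imwrite("pics/t3.png",cv2.resize(im[90:270,200:420,::-1],None,fx=3,fy=3))
for th in (.2,.17,.15): print(th,*delta(*door_pose(th)))
E
```

```text
[ 0.56604138 -0.09168079  0.19764236] [0.15235714 0.56945224 0.61209758] 0.27584306859171254
0.2 [-0.003  0.038  0.009] [ 0.006 -0.001 -0.125]
0.17 [-0.026  0.134  0.01 ] [ 0.006 -0.001 -0.411]
0.15 [-0.039  0.198  0.01 ] [ 0.006 -0.001 -0.602]
```

View pics/w3.png

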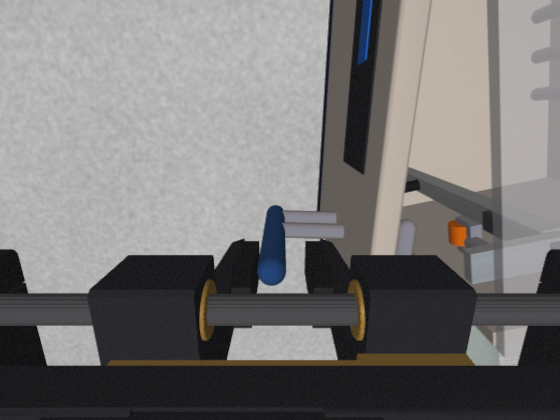

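View pics/t3.png

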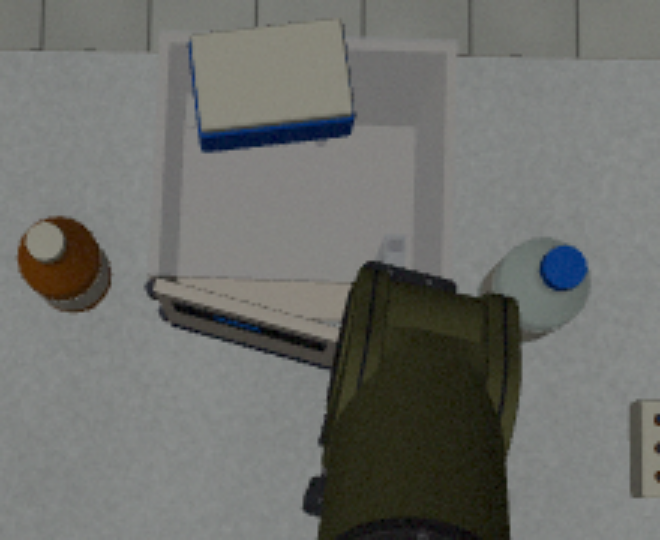

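servo_tool(deltas=[{"dx": 0,"dy": 0.04,"dz": 0,"ax": 0,"ay": 0,"az": -0.1,"hand": 24},{"dx": -0.01,"dy": 0.08,"dz": 0,"ax": 0,"ay": 0,"az": -0.25,"hand": 24},{"dx": -0.02,"dy": 0.12,"dz": 0,"ax": 0,"ay": 0,"az": -0.37,"hand": 24},{"dx": -0.02,"dy": 0.13,"dz": 0,"ax": 0,"ay": 0,"az": -0.4,"hand": 24}])

```text
clock: 4.42
tool_pos: [0.5734, -0.0943, 0.1975]
eef_rot: [0.772, 0.636, 0.0, 0.0]
contact_force: [-1.3, -0.2, 0.7]
opening: 0.27
```

servo_tool(deltas=[{"dx": 0,"dy": 0.025,"dz": 0,"ax": 0,"ay": 0,"az": -0.07,"hand": 24},{"dx": -0.01,"dy": 0.05,"dz": 0,"ax": 0,"ay": 0,"az": -0.14,"hand": 24},{"dx": -0.01,"dy": 0.05,"dz": 0,"ax": 0,"ay": 0,"az": -0.14,"hand": 24}])

```text
clock: 4.8
tool_pos: [0.5763, -0.0954, 0.1975]
eef_rot: [0.767, 0.641, 0.0, 0.0]
contact_force: [0.3, 0.5, -0.1]
opening: 0.274
```

servo_tool(deltas=[{"dx": 0,"dy": 0.025,"dz": 0,"ax": 0,"ay": 0,"az": -0.07,"hand": 24},{"dx": -0.01,"dy": 0.05,"dz": 0,"ax": 0,"ay": 0,"az": -0.14,"hand": 24},{"dx": -0.01,"dy": 0.05,"dz": 0,"ax": 0,"ay": 0,"az": -0.14,"hand": 24}])

```text
clock: 5.18
tool_pos: [0.5791, -0.0966, 0.1975]
eef_rot: [0.762, 0.647, 0.0, 0.0]
contact_force: [0.2, 0.4, -0.2]
opening: 0.271
```

servo_tool(deltas=[{"dx": 0,"dy": 0.025,"dz": 0,"ax": 0,"ay": 0,"az": -0.07,"hand": 24},{"dx": -0.01,"dy": 0.05,"dz": 0,"ax": 0,"ay": 0,"az": -0.14,"hand": 24},{"dx": -0.01,"dy": 0.05,"dz": 0,"ax": 0,"ay": 0,"az": -0.14,"hand": 24}])

```text
clock: 5.55
tool_pos: [0.582, -0.0977, 0.1975]
eef_rot: [0.758, 0.653, 0.0, 0.0]
contact_force: [0.0, -0.4, -0.1]
opening: 0.274
```

servo_tool(deltas=[{"dx": 0,"dy": 0.025,"dz": 0,"ax": 0,"ay": 0,"az": -0.07,"hand": 24},{"dx": 0,"dy": 0.05,"dz": 0,"ax": 0,"ay": 0,"az": -0.14,"hand": 24},{"dx": 0,"dy": 0.05,"dz": 0,"ax": 0,"ay": 0,"az": -0.14,"hand": 24}])

```text
clock: 5.92
tool_pos: [0.5848, -0.0981, 0.1975]
eef_rot: [0.753, 0.658, -0.0, -0.0]
contact_force: [-0.3, 0.3, 0.5]
opening: 0.271
```

servo_tool(deltas=[{"dx": 0,"dy": 0.025,"dz": 0,"ax": 0,"ay": 0,"az": -0.07,"hand": 24},{"dx": -0.01,"dy": 0.05,"dz": 0,"ax": 0,"ay": 0,"az": -0.14,"hand": 24},{"dx": -0.01,"dy": 0.05,"dz": 0,"ax": 0,"ay": 0,"az": -0.14,"hand": 24}])

```text
clock: 6.3
tool_pos: [0.5856, -0.0984, 0.1972]
eef_rot: [0.748, 0.664, -0.001, -0.002]
contact_force: [-5.7, -0.1, 4.0]
opening: 0.271
```

```bash
python3 - <<'E'
from h import *
from plant import r,eyes
s=r.get_state(); print(s["tool_pos"],s["contact_force"],s["opening"])
im,d=eyes.snapshot("wrist"); cv2.imwrite("pics/w4.png",im[:,:,::-1])
for th in (.14,.12,.1,.08): print(th,*delta(*door_pose(th)))
E
```

```text
[ 0.58558834 -0.09835324  0.1972443 ] [-5.73890712 -0.06478132  3.99095316] 0.2708251738091813
0.14 [ 0.005 -0.109  0.004] [-0.045 -0.006  0.405]
0.12 [-0.015 -0.046  0.004] [-0.045 -0.007  0.214]
0.1 [-0.032  0.017  0.004] [-0.045 -0.007  0.023]
0.08 [-0.049  0.081  0.003] [-0.045 -0.008 -0.168]
```

View pics/w4.png

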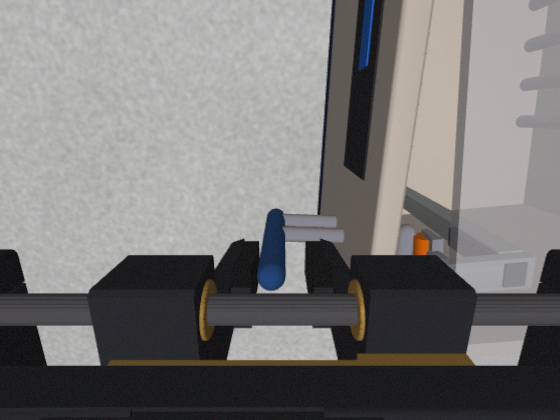

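servo_tool(deltas=[{"dx": 0,"dy": 0.025,"dz": 0,"ax": 0,"ay": 0,"az": -0.07,"hand": 24},{"dx": 0,"dy": 0.03,"dz": 0,"ax": 0,"ay": 0,"az": -0.1,"hand": 24},{"dx": 0,"dy": 0.03,"dz": 0,"ax": 0,"ay": 0,"az": -0.1,"hand": 24}])

```text
clock: 6.72
tool_pos: [0.5858, -0.0984, 0.1971]
eef_rot: [0.744, 0.668, -0.002, -0.003]
contact_force: [-9.5, 1.2, 6.3]
opening: 0.27
```

servo_tool(deltas=[{"dx": 0,"dy": 0.025,"dz": 0,"ax": 0,"ay": 0,"az": -0.07,"hand": 24},{"dx": 0,"dy": 0.03,"dz": 0,"ax": 0,"ay": 0,"az": -0.1,"hand": 24},{"dx": 0,"dy": 0.03,"dz": 0,"ax": 0,"ay": 0,"az": -0.1,"hand": 24}])

```text
clock: 7.1
tool_pos: [0.5861, -0.0984, 0.197]
eef_rot: [0.741, 0.671, -0.003, -0.005]
contact_force: [-11.7, 2.8, 9.3]
opening: 0.271
```

servo_tool(deltas=[{"dx": 0,"dy": 0.015,"dz": 0,"ax": 0,"ay": 0,"az": -0.05,"hand": 24},{"dx": 0,"dy": 0.02,"dz": 0,"ax": 0,"ay": 0,"az": -0.05,"hand": 24},{"dx": 0,"dy": 0.02,"dz": 0,"ax": 0,"ay": 0,"az": -0.05,"hand": 24}])

```text
clock: 7.48
tool_pos: [0.5862, -0.0984, 0.197]
eef_rot: [0.739, 0.673, -0.004, -0.005]
contact_force: [-13.8, 2.7, 11.0]
opening: 0.27
```

servo_tool(deltas=[{"dx": 0,"dy": 0.015,"dz": 0,"ax": 0,"ay": 0,"az": -0.05,"hand": 24},{"dx": 0,"dy": 0.02,"dz": 0,"ax": 0,"ay": 0,"az": -0.05,"hand": 24},{"dx": 0,"dy": 0.02,"dz": 0,"ax": 0,"ay": 0,"az": -0.05,"hand": 24}])

```text
clock: 7.85
tool_pos: [0.5888, -0.0995, 0.1971]
eef_rot: [0.738, 0.675, -0.003, -0.004]
contact_force: [-10.4, 0.8, 6.8]
opening: 0.273
```

```bash
python3 - <<'E'
from h import *
from plant import r,eyes
s=r.get_state(); print(s["tool_pos"],s["contact_force"],s["moment"],s["opening"])
im,d=eyes.snapshot("wrist"); cv2.imwrite("pics/w5.png",im[:,:,::-1])
im,d=eyes.snapshot("scene"); cv2.imwrite("pics/s5.png",cv2.resize(im[150:330,150:350,::-1],None,fx=3.3,fy=3.3))
E
```

```text
[ 0.58879911 -0.09951578  0.19706712] [-10.44848232   0.82608044   6.80158917] [ 0.02173558  2.29569273 -0.01183507] 0.27307005133567813
```

View pics/s5.png

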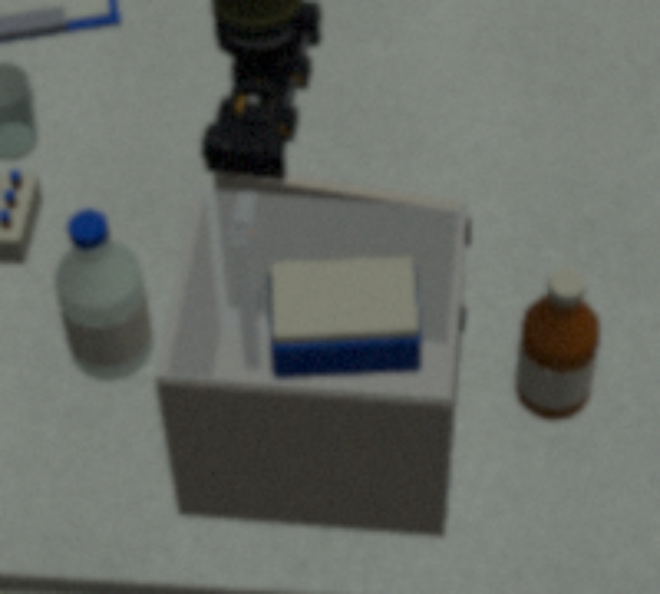

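View pics/w5.png

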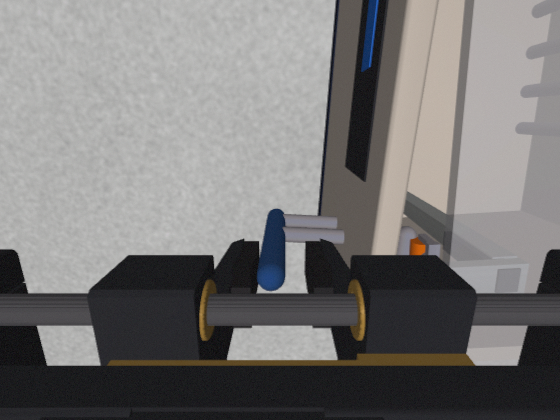

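servo_tool(deltas=[{"dx": 0,"dy": 0.02,"dz": 0,"ax": 0,"ay": 0,"az": -0.05,"hand": 24},{"dx": 0,"dy": 0.025,"dz": 0,"ax": 0,"ay": 0,"az": -0.07,"hand": 24},{"dx": 0,"dy": 0.025,"dz": 0,"ax": 0,"ay": 0,"az": -0.07,"hand": 24}])

```text
clock: 8.32
tool_pos: [0.5938, -0.1012, 0.1973]
eef_rot: [0.735, 0.678, -0.001, -0.0]
contact_force: [-2.5, -1.8, 0.6]
opening: 0.271
```

servo_tool(deltas=[{"dx": 0,"dy": 0.015,"dz": 0,"ax": 0,"ay": 0,"az": -0.05,"hand": 24},{"dx": 0,"dy": 0.02,"dz": 0,"ax": 0,"ay": 0,"az": -0.05,"hand": 24},{"dx": 0,"dy": 0.02,"dz": 0,"ax": 0,"ay": 0,"az": -0.05,"hand": 24}])

```text
clock: 8.7
tool_pos: [0.5972, -0.0993, 0.1977]
eef_rot: [0.733, 0.68, 0.001, 0.0]
contact_force: [-0.3, -0.2, 0.2]
opening: 0.272
```

servo_tool(deltas=[{"dx": 0,"dy": 0.015,"dz": 0,"ax": 0,"ay": 0,"az": -0.05,"hand": 24},{"dx": 0,"dy": 0.02,"dz": 0,"ax": 0,"ay": 0,"az": -0.05,"hand": 24},{"dx": 0,"dy": 0.02,"dz": 0,"ax": 0,"ay": 0,"az": -0.05,"hand": 24}])

```text
clock: 9.07
tool_pos: [0.5976, -0.1, 0.1975]
eef_rot: [0.732, 0.682, 0.0, 0.0]
contact_force: [-0.1, 0.1, -0.0]
opening: 0.27
```

servo_tool(deltas=[{"dx": 0,"dy": -0.03,"dz": 0,"ax": 0,"ay": 0,"az": 0,"hand": 38},{"dx": 0,"dy": -0.03,"dz": 0,"ax": 0,"ay": 0,"az": 0,"hand": 38},{"dx": 0,"dy": -0.03,"dz": 0,"ax": 0,"ay": 0,"az": 0,"hand": 38}])

```text
clock: 9.45
tool_pos: [0.5957, -0.0999, 0.1976]
eef_rot: [0.732, 0.682, 0.0, 0.0]
contact_force: [-0.1, 0.0, 0.2]
opening: 0.435
```

```bash
python3 - <<'E'
from h import *
from plant import r,eyes
s=r.get_state(); print(s["tool_pos"],s["contact_force"],s["opening"])
im,d=eyes.snapshot("wrist"); cv2.imwrite("pics/w6.png",im[:,:,::-1])
im,d=eyes.snapshot("top"); cv2.imwrite("pics/t6.png",cv2.resize(im[90:270,200:420,::-1],None,fx=3,fy=3)); 
W=cloud("top",d,eyes.camera_model("top")["pose"]); np.save("pics/W6.npy",W)
z=W[...,2]; m=(z>.205)&(z<.222); 
for th in (.1,.07,.05): print(th,*delta(*door_pose(th)))
P=W[m]; c=P[(P[:,1]<.06)&(P[:,1]>-.05)&(P[:,0]<.68)&(P[:,0]>.6)]
print(len(c), np.polyfit(c[:,1],c[:,0],1))
E
```

```text
[ 0.59566231 -0.09989671  0.19756424] [-0.1407185   0.03943421  0.16692618] 0.43480985113495746
0.1 [-0.02  -0.155  0.009] [ 0.    -0.001  0.488]
0.07 [-0.049 -0.061  0.009] [ 0.    -0.001  0.202]
0.05 [-0.067  0.003  0.009] [ 0.    -0.001  0.011]
596 [0.04523835 0.66174147]
```

View pics/w6.png

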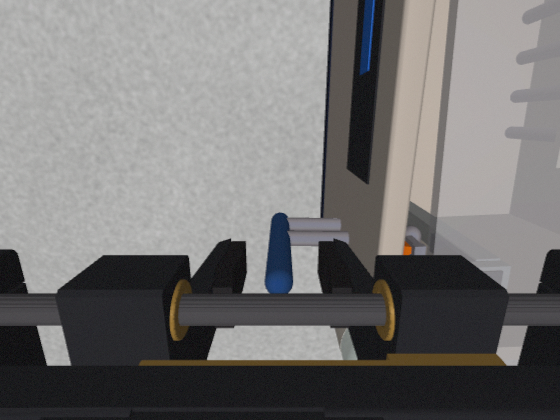

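View pics/t6.png

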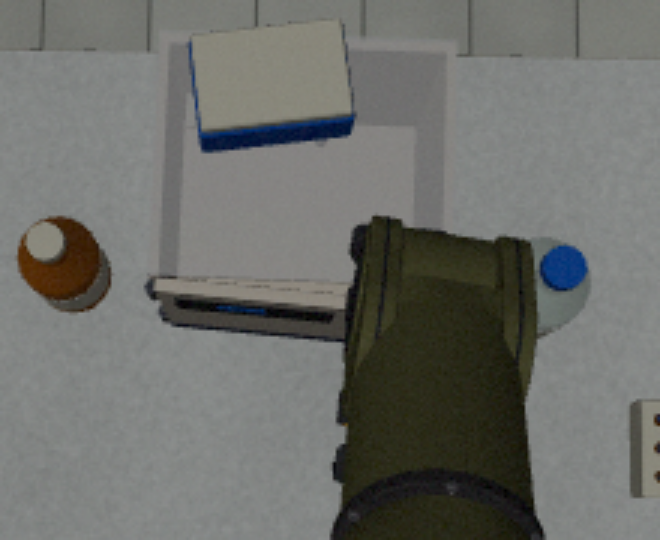

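servo_tool(deltas=[{"dx": 0,"dy": 0,"dz": 0,"ax": 0,"ay": 0,"az": 0,"hand": 38},{"dx": 0,"dy": 0,"dz": 0,"ax": 0,"ay": 0,"az": 0,"hand": 38},{"dx": 0,"dy": 0,"dz": 0,"ax": 0,"ay": 0,"az": 0,"hand": 38},{"dx": 0,"dy": 0,"dz": 0,"ax": 0,"ay": 0,"az": 0,"hand": 38},{"dx": 0,"dy": 0,"dz": 0,"ax": 0,"ay": 0,"az": 0,"hand": 38},{"dx": 0,"dy": 0,"dz": 0,"ax": 0,"ay": 0,"az": 0,"hand": 38},{"dx": 0,"dy": 0,"dz": 0,"ax": 0,"ay": 0,"az": 0,"hand": 38},{"dx": 0,"dy": 0,"dz": 0,"ax": 0,"ay": 0,"az": 0,"hand": 38},{"dx": 0,"dy": 0,"dz": 0,"ax": 0,"ay": 0,"az": 0,"hand": 38},{"dx": 0,"dy": 0,"dz": 0,"ax": 0,"ay": 0,"az": 0,"hand": 38}])

```text
clock: 10.8
tool_pos: [0.5957, -0.0999, 0.1975]
eef_rot: [0.732, 0.682, 0.0, -0.0]
contact_force: [0.1, 1.2, 0.4]
opening: 0.433
```

```bash
python3 - <<'E'
from h import *
from plant import r,eyes
s=r.get_state(); print(s["tool_pos"],s["contact_force"],s["opening"])
im,d=eyes.snapshot("wrist"); cv2.imwrite("pics/w7.png",im[:,:,::-1])
a=cv2.imread("pics/w6.png").astype(int)[200:300,250:420]; b=im[200:300,250:420,::-1].astype(int); print("mean change",abs(a-b).mean())
E
```

```text
[ 0.59566259 -0.09988335  0.19750609] [0.10877224 1.24731723 0.41817191] 0.433356139034119
mean change 1.9244117647058823
```

View pics/w7.png

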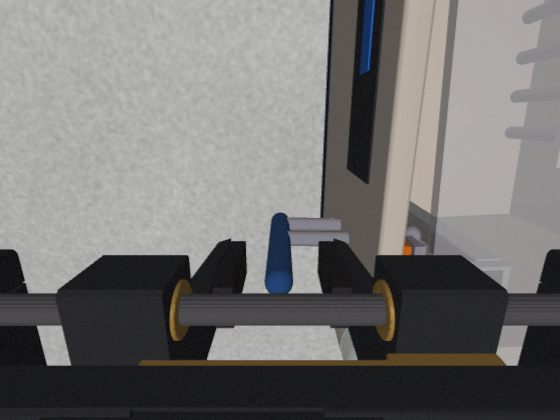

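servo_tool(deltas=[{"dx": 0.03,"dy": -0.03,"dz": 0,"ax": 0,"ay": 0,"az": 0,"hand": 24},{"dx": 0.03,"dy": -0.03,"dz": 0,"ax": 0,"ay": 0,"az": 0,"hand": 18},{"dx": 0.03,"dy": -0.03,"dz": 0,"ax": 0,"ay": 0,"az": 0,"hand": 12},{"dx": 0.03,"dy": -0.03,"dz": 0,"ax": 0,"ay": 0,"az": 0,"hand": 12},{"dx": 0.03,"dy": -0.03,"dz": 0,"ax": 0,"ay": 0,"az": 0,"hand": 12},{"dx": 0.03,"dy": -0.03,"dz": 0,"ax": 0,"ay": 0,"az": 0,"hand": 12}], newtons=15)

```text
clock: 11.6
tool_pos: [0.5942, -0.0978, 0.1975]
eef_rot: [0.731, 0.682, 0.0, 0.0]
contact_force: [1.2, 1.2, -1.5]
opening: 0.151
```

Gripped at 13.3 mm with small forces. Now pull slowly.

servo_tool(deltas=[{"dx": 0,"dy": -0.02,"dz": 0,"ax": 0,"ay": 0,"az": 0.05,"hand": 12},{"dx": 0,"dy": -0.04,"dz": 0,"ax": 0,"ay": 0,"az": 0.12,"hand": 12},{"dx": 0,"dy": -0.04,"dz": 0,"ax": 0,"ay": 0,"az": 0.12,"hand": 12}])

```text
clock: 11.98
tool_pos: [0.5939, -0.0977, 0.1976]
eef_rot: [0.736, 0.677, 0.002, 0.002]
contact_force: [6.5, 0.8, -5.6]
opening: 0.152
```

servo_tool(deltas=[{"dx": 0,"dy": -0.02,"dz": 0,"ax": 0,"ay": 0,"az": 0.05,"hand": 12},{"dx": 0,"dy": -0.04,"dz": 0,"ax": 0,"ay": 0,"az": 0.12,"hand": 12},{"dx": 0,"dy": -0.04,"dz": 0,"ax": 0,"ay": 0,"az": 0.12,"hand": 12}])

```text
clock: 12.35
tool_pos: [0.5907, -0.0966, 0.1976]
eef_rot: [0.74, 0.673, 0.001, 0.001]
contact_force: [4.2, 1.5, -2.8]
opening: 0.151
```

servo_tool(deltas=[{"dx": 0,"dy": -0.03,"dz": 0,"ax": 0,"ay": 0,"az": 0.1,"hand": 12},{"dx": 0,"dy": -0.06,"dz": 0,"ax": 0,"ay": 0,"az": 0.2,"hand": 12},{"dx": 0.01,"dy": -0.1,"dz": 0,"ax": 0,"ay": 0,"az": 0.3,"hand": 12}])

```text
clock: 12.72
tool_pos: [0.5812, -0.0927, 0.1975]
eef_rot: [0.75, 0.661, -0.0, -0.004]
contact_force: [0.4, 5.5, 3.0]
opening: 0.149
```

servo_tool(deltas=[{"dx": 0,"dy": -0.03,"dz": 0,"ax": 0,"ay": 0,"az": 0.1,"hand": 12},{"dx": 0.01,"dy": -0.06,"dz": 0,"ax": 0,"ay": 0,"az": 0.2,"hand": 12},{"dx": 0.02,"dy": -0.1,"dz": 0,"ax": 0,"ay": 0,"az": 0.3,"hand": 12}])

```text
clock: 13.1
tool_pos: [0.5781, -0.0912, 0.1976]
eef_rot: [0.76, 0.65, 0.002, -0.001]
contact_force: [2.9, 6.2, -2.3]
opening: 0.15
```

```bash
sed -i 's/^H=.*/H=np.array([.660,.084])/' h.py; python3 - <<'E'
from h import *
ths=np.linspace(.13,.83,11)
for th in ths:
    p,y=door_pose(th); print(round(th,3),p.round(4),*delta(p,y))
E
```

```text
0.13 [ 0.5809 -0.0961  0.197 ] [-0.074  0.059  0.009] [ 0.003 -0.039 -0.048]
0.2 [ 0.5685 -0.0902  0.197 ] [-0.008 -0.161  0.01 ] [ 0.002 -0.039  0.621]
0.27 [ 0.5565 -0.0833  0.197 ] [ 0.073 -0.376  0.01 ] [ 1.000e-03 -3.900e-02  1.289e+00]
0.34 [ 0.5451 -0.0757  0.197 ] [ 0.17  -0.584  0.01 ] [-1.000e-03 -3.900e-02  1.958e+00]
0.41 [ 0.5342 -0.0673  0.197 ] [ 0.28  -0.785  0.011] [-2.000e-03 -3.900e-02  2.626e+00]
0.48 [ 0.5239 -0.0581  0.197 ] [ 0.404 -0.978  0.011] [-3.000e-03 -3.900e-02  3.295e+00]
0.55 [ 0.5143 -0.0482  0.197 ] [ 0.542 -1.162  0.012] [-0.005 -0.039  3.963]
0.62 [ 0.5054 -0.0377  0.197 ] [ 0.692 -1.335  0.012] [-0.006 -0.039  4.631]
0.69 [ 0.4973 -0.0266  0.197 ] [ 0.853 -1.498  0.013] [-0.008 -0.039  5.3  ]
0.76 [ 0.49  -0.015  0.197] [ 1.026 -1.649  0.013] [-0.009 -0.039  5.968]
0.83 [ 0.4835 -0.0028  0.197 ] [ 1.209 -1.788  0.014] [-0.01  -0.039  6.637]
```

servo_tool(deltas=[{"dx": -0.03,"dy": 0,"dz": 0,"ax": 0,"ay": 0,"az": 0.1,"hand": 22},{"dx": -0.02,"dy": -0.12,"dz": 0,"ax": 0,"ay": 0,"az": 0.5,"hand": 22},{"dx": 0.05,"dy": -0.31,"dz": 0,"ax": 0,"ay": 0,"az": 1.1,"hand": 22},{"dx": 0.14,"dy": -0.52,"dz": 0,"ax": 0,"ay": 0,"az": 1.75,"hand": 22},{"dx": 0.25,"dy": -0.73,"dz": 0,"ax": 0,"ay": 0,"az": 2.4,"hand": 22},{"dx": 0.37,"dy": -0.93,"dz": 0,"ax": 0,"ay": 0,"az": 3.1,"hand": 22},{"dx": 0.5,"dy": -1.11,"dz": 0,"ax": 0,"ay": 0,"az": 3.75,"hand": 22},{"dx": 0.65,"dy": -1.29,"dz": 0,"ax": 0,"ay": 0,"az": 4.45,"hand": 22},{"dx": 0.81,"dy": -1.46,"dz": 0,"ax": 0,"ay": 0,"az": 5.1,"hand": 22},{"dx": 0.98,"dy": -1.61,"dz": 0,"ax": 0,"ay": 0,"az": 5.8,"hand": 22}])

```text
clock: 14.35
tool_pos: [0.4902, -0.0218, 0.1977]
eef_rot: [0.921, 0.389, -0.0, 0.0]
contact_force: [0.1, -0.4, -0.4]
opening: 0.251
```

```bash
python3 - <<'E'
from h import *
from plant import r,eyes
s=r.get_state(); print(s["tool_pos"],s["q"].round(2),s["contact_force"],s["opening"])
im,d=eyes.snapshot("wrist"); cv2.imwrite("pics/w8.png",im[:,:,::-1])
for th in np.arange(.76,1.68,.07):
    p,y=door_pose(th); print(round(th,3),p.round(4),*delta(p,y))
E
```

```text
[ 0.49022667 -0.02180218  0.19768769] [-0.22  0.61  0.27  2.03 -0.3   0.55 -0.51] [ 0.07903835 -0.43448552 -0.4023826 ] 0.2508017657338581
0.76 [ 0.49  -0.015  0.197] [ 0.069 -0.045  0.007] [-0.025  0.013  0.103]
0.83 [ 0.4835 -0.0028  0.197 ] [ 0.138 -0.263  0.008] [-0.024  0.014  0.771]
0.9 [0.4778 0.0097 0.197 ] [ 0.223 -0.477  0.008] [-0.024  0.015  1.44 ]
0.97 [0.4731 0.0227 0.197 ] [ 0.322 -0.683  0.009] [-0.024  0.015  2.108]
1.04 [0.4692 0.0359 0.197 ] [ 0.436 -0.883  0.009] [-0.023  0.016  2.777]
1.11 [0.4663 0.0494 0.197 ] [ 0.563 -1.074  0.009] [-0.022  0.017  3.445]
1.18 [0.4644 0.063  0.197 ] [ 0.703 -1.255  0.01 ] [-0.022  0.018  4.114]
1.25 [0.4634 0.0767 0.197 ] [ 0.856 -1.427  0.01 ] [-0.021  0.019  4.782]
1.32 [0.4634 0.0905 0.197 ] [ 1.02  -1.587  0.01 ] [-0.021  0.019  5.451]
1.39 [0.4643 0.1042 0.197 ] [ 1.196 -1.735  0.01 ] [-0.02   0.02   6.119]
1.46 [0.4662 0.1179 0.197 ] [ 1.381 -1.871  0.01 ] [-0.019  0.021  6.787]
1.53 [0.4691 0.1313 0.197 ] [ 1.575 -1.993  0.01 ] [-0.019  0.022  7.456]
1.6 [0.4728 0.1446 0.197 ] [ 1.777 -2.102  0.01 ] [-0.018  0.023  8.124]
1.67 [0.4775 0.1575 0.197 ] [ 1.986 -2.196  0.01 ] [-0.017  0.023  8.793]
```

View pics/w8.png

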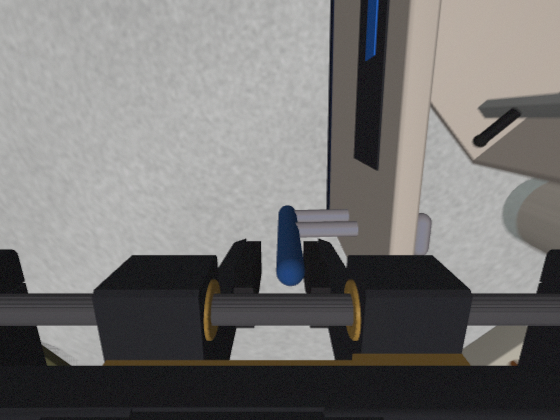

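servo_tool(deltas=[{"dx": 0.06,"dy": -0.06,"dz": 0,"ax": 0,"ay": 0,"az": 0.2,"hand": 22},{"dx": 0.13,"dy": -0.25,"dz": 0,"ax": 0,"ay": 0,"az": 0.75,"hand": 22},{"dx": 0.22,"dy": -0.47,"dz": 0,"ax": 0,"ay": 0,"az": 1.4,"hand": 22},{"dx": 0.32,"dy": -0.68,"dz": 0,"ax": 0,"ay": 0,"az": 2.1,"hand": 22},{"dx": 0.43,"dy": -0.88,"dz": 0,"ax": 0,"ay": 0,"az": 2.8,"hand": 22},{"dx": 0.56,"dy": -1.07,"dz": 0,"ax": 0,"ay": 0,"az": 3.4,"hand": 22},{"dx": 0.7,"dy": -1.25,"dz": 0,"ax": 0,"ay": 0,"az": 4.1,"hand": 22},{"dx": 0.85,"dy": -1.42,"dz": 0,"ax": 0,"ay": 0,"az": 4.8,"hand": 22},{"dx": 0.97,"dy": -1.54,"dz": 0,"ax": 0,"ay": 0,"az": 5.2,"hand": 22},{"dx": 1.02,"dy": -1.59,"dz": 0,"ax": 0,"ay": 0,"az": 5.4,"hand": 22}])

```text
clock: 15.65
tool_pos: [0.4653, 0.0892, 0.1975]
eef_rot: [0.993, 0.119, 0.0, 0.0]
contact_force: [-0.6, -0.1, -0.3]
opening: 0.25
```

```bash
python3 - <<'E'
from h import *
from plant import r,eyes
s=r.get_state(); print(s["tool_pos"],s["q"].round(2),s["contact_force"],s["opening"])
im,d=eyes.snapshot("wrist"); cv2.imwrite("pics/w9.png",im[:,:,::-1])
for th in np.arange(1.32,1.68,.05):
    p,y=door_pose(th); print(round(th,3),p.round(4),*delta(p,y))
E
```

```text
[0.46528137 0.08918394 0.1975291 ] [-0.58  0.62  0.47  2.08 -0.52  0.55 -1.07] [-0.5658365  -0.05461354 -0.25415219] 0.24978540009661945
1.32 [0.4634 0.0905 0.197 ] [-0.026 -0.023  0.008] [-0.001 -0.001  0.093]
1.37 [0.464  0.1003 0.197 ] [ 0.022 -0.179  0.008] [-0.001 -0.001  0.571]
1.42 [0.465  0.1101 0.197 ] [ 0.078 -0.333  0.008] [-1.000e-03 -1.000e-03  1.048e+00]
1.47 [0.4666 0.1198 0.197 ] [ 0.141 -0.485  0.008] [-1.000e-03 -1.000e-03  1.526e+00]
1.52 [0.4686 0.1294 0.197 ] [ 0.212 -0.632  0.008] [-1.000e-03 -1.000e-03  2.003e+00]
1.57 [0.4711 0.1389 0.197 ] [ 0.29  -0.777  0.008] [-1.000e-03 -1.000e-03  2.481e+00]
1.62 [0.4741 0.1483 0.197 ] [ 0.376 -0.917  0.008] [-1.000e-03 -1.000e-03  2.958e+00]
1.67 [0.4775 0.1575 0.197 ] [ 0.468 -1.052  0.008] [-1.000e-03 -1.000e-03  3.436e+00]
```

View pics/w9.png

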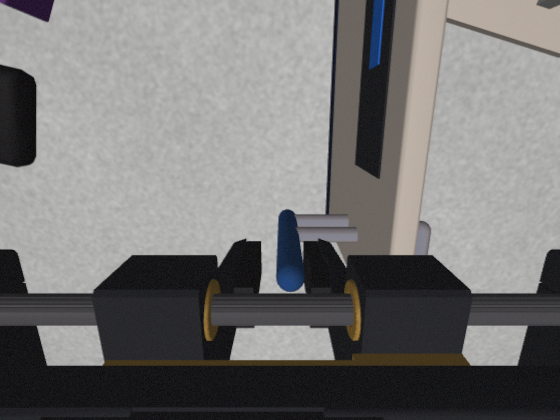

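servo_tool(deltas=[{"dx": 0.01,"dy": -0.12,"dz": 0,"ax": 0,"ay": 0,"az": 0.4,"hand": 22},{"dx": 0.06,"dy": -0.29,"dz": 0,"ax": 0,"ay": 0,"az": 0.9,"hand": 22},{"dx": 0.13,"dy": -0.46,"dz": 0,"ax": 0,"ay": 0,"az": 1.45,"hand": 22},{"dx": 0.2,"dy": -0.61,"dz": 0,"ax": 0,"ay": 0,"az": 1.9,"hand": 22},{"dx": 0.26,"dy": -0.72,"dz": 0,"ax": 0,"ay": 0,"az": 2.3,"hand": 22},{"dx": 0.3,"dy": -0.79,"dz": 0,"ax": 0,"ay": 0,"az": 2.55,"hand": 22},{"dx": 0.32,"dy": -0.83,"dz": 0,"ax": 0,"ay": 0,"az": 2.65,"hand": 22},{"dx": 0.32,"dy": -0.83,"dz": 0,"ax": 0,"ay": 0,"az": 2.65,"hand": 22},{"dx": 0.32,"dy": -0.79,"dz": 0,"ax": 0,"ay": 0,"az": 2.65,"hand": 36},{"dx": 0.32,"dy": -0.77,"dz": 0,"ax": 0,"ay": 0,"az": 2.65,"hand": 36}])

```text
clock: 16.95
tool_pos: [0.4727, 0.138, 0.1976]
eef_rot: [1.0, -0.019, -0.0, 0.0]
contact_force: [0.5, -0.4, -0.3]
opening: 0.406
```

```bash
python3 - <<'E'
from h import *
from plant import r,eyes
s=r.get_state(); print(s["tool_pos"],s["q"].round(2),s["contact_force"],s["opening"])
im,d=eyes.snapshot("wrist"); cv2.imwrite("pics/w10.png",im[:,:,::-1])
im,d=eyes.snapshot("top"); cv2.imwrite("pics/t10.png",cv2.resize(im[:,:,::-1],None,fx=1.4,fy=1.4)); np.save("pics/top10.npy",d)
E
```

```text
[0.47267523 0.13801257 0.19757838] [-0.72  0.66  0.57  2.03 -0.61  0.62 -1.35] [ 0.47967788 -0.37183353 -0.31971594] 0.40635631427684915
```

View pics/w10.png

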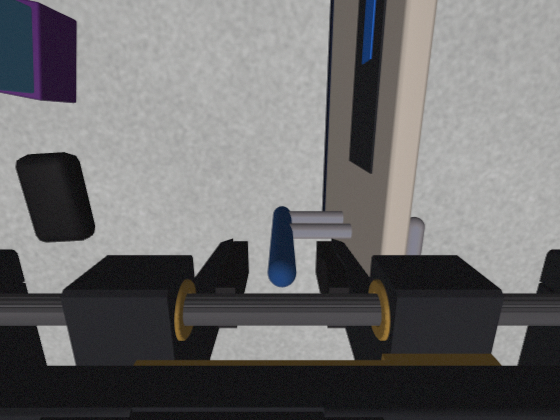

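View pics/t10.png

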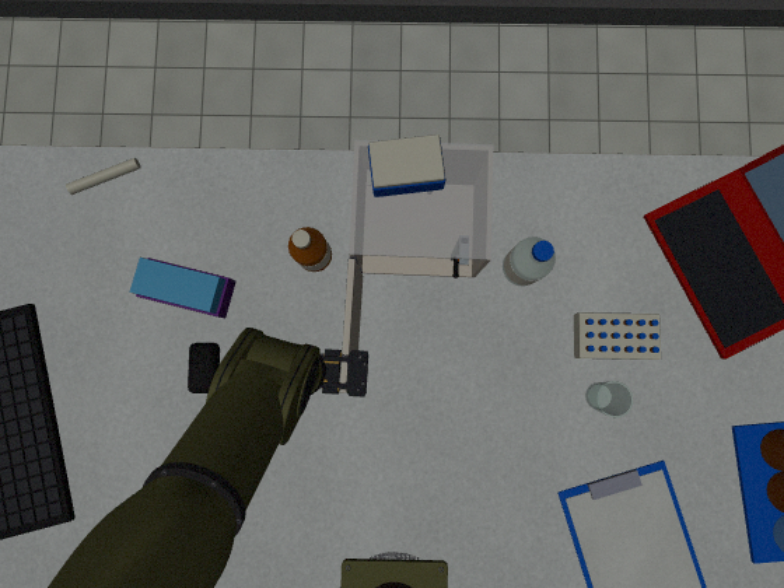

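servo_tool(deltas=[{"dx": 0,"dy": 0,"dz": -0.4,"ax": 0,"ay": 0,"az": 0,"hand": 36},{"dx": 0,"dy": 0,"dz": -0.9,"ax": 0,"ay": 0,"az": 0,"hand": 36},{"dx": 0,"dy": 0,"dz": -1.5,"ax": 0,"ay": 0,"az": 0,"hand": 36},{"dx": 0,"dy": -0.5,"dz": -1.8,"ax": 0,"ay": 0,"az": 0,"hand": 36},{"dx": 0,"dy": -1.2,"dz": -1.8,"ax": 0,"ay": 0,"az": 0,"hand": 36},{"dx": 0,"dy": -1.7,"dz": -1.8,"ax": 0,"ay": 0,"az": 0,"hand": 36},{"dx": 0,"dy": -1.7,"dz": -1.8,"ax": 0,"ay": 0,"az": 0,"hand": 36}])

```text
clock: 17.92
tool_pos: [0.476, 0.243, 0.305]
eef_rot: [1.0, -0.016, -0.0, -0.0]
contact_force: [0.1, -0.1, -0.2]
opening: 0.408
```

```bash
python3 - <<'E'
from h import *
from plant import r,eyes
s=r.get_state(); print(s["tool_pos"],s["contact_force"],s["opening"],s["clock"])
im,d=eyes.snapshot("top"); cv2.imwrite("pics/t11.png",cv2.resize(im[:,:,::-1],None,fx=1.4,fy=1.4))
W=cloud("top",d,eyes.camera_model("top")["pose"]); z=W[...,2]
P=W[(z>.206)&(z<.222)]; c=P[(P[:,0]<.63)&(P[:,0]>.44)&(P[:,1]>.05)&(P[:,1]<.11)]
k=np.polyfit(c[:,0],c[:,1],1); print(len(c),c.min(0),c.max(0),"slope",k,"theta",np.pi/2+0.0215*-1-np.arctan(-k[0])*-1)
E
```

```text
[0.47599584 0.24299524 0.30496793] [ 0.10210209 -0.07449891 -0.19063596] 0.40761861148484696 17.925
438 [0.44012721 0.07526232 0.20637109] [0.62959367 0.0930251  0.22196515] slope [-0.04002808  0.10522885] theta 1.5893030444328011
```

View pics/t11.png

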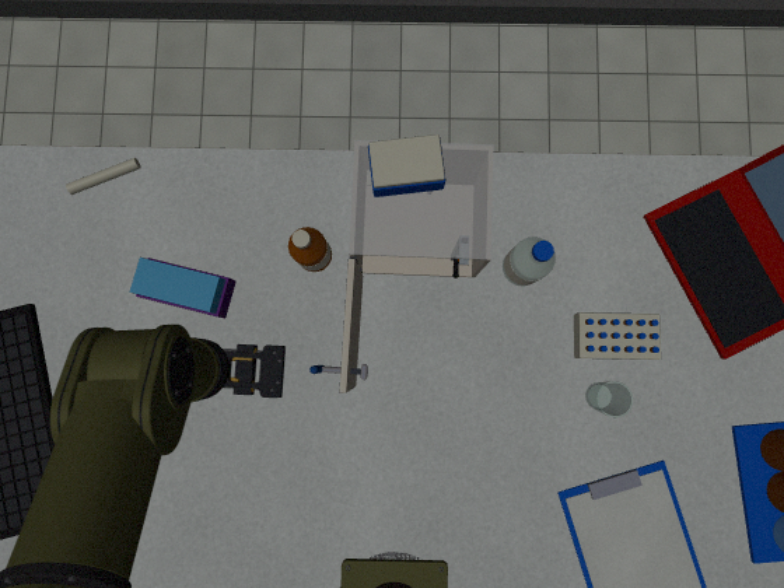

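```bash
python3 -c "
from plant import r
print(r.finish_job())"
```

```text
the job is handed in; nothing more can be done
None
```

The job is done and handed in, about 18 s into the 54 s allowed.

- **Closing:** I pushed the door shut by its handle post with loosely open jaws. The roller resisted up to about 14 N, then the force dropped to zero as the catch snapped. I backed the fingers off and the door stayed put with nothing touching it for over 1 s. I only read forces between moves, so any brief peak on the rubber stop at the snap was not measured; afterwards the readings were near zero.
- **Opening:** I gripped the post and pulled through the catch (about 6.5 N at the handle), then swung the door open with loose jaws. I opened the jaws and lifted clear.
- **Last checks:** the top picture puts the door at about 1.57–1.59 rad, roughly square to the cabinet. The arm is clear, with contact force around 0. By eye, the tip box, bottles, rack, beaker, mouse and cartons are where they started.
- **Disagreement:** the top and wrist cameras differed by up to about 5 mm on the post's position. I adjusted for this while moving.

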